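# Slide the packing plate under the carved stone

### The job

Push the flat metal packing plate across the bench and in under the carved stone, through the low open side of its timber cradle, until the plate's front edge sits fully home and square against the stop batten at the far end. Only push it with the fingers: keep it flat on the bench and never pick it up or tip it. Do not bump the stone or its cradle with the robot, and leave the other things on the bench where they are.

Things in the scene. Friction and masses are not known exactly. Their poses are not given: they have to be found in the camera images.
- plate: Loose flat aluminium plate, 90 (its x) x 150 (its y) x 12 mm thick, 0.4 kg, flat on the bench. Origin: centre of its underside; z up. Slides with a push of a few newtons. Starts in front of the cradle's open side, up to 40 mm to one side and skewed up to 20 degrees. Its +y end is the front edge and goes in first.
- cradle: Fixed: white carved stone bridging a low U-shaped timber cradle. Origin: on the bench under the stone's middle; z up; the plate slides in along +y. Stone: 214 mm in x, y -40 to 40 mm, flat underside 18 mm up, top 88 mm up. Passage: x -62 to 62 mm between two bearers (46 mm wide, 18 mm high, y -40 to 80 mm), open at y = -40. Stop batten, 18 mm high, face at y = 55 mm.
- mouth (a point): Middle of the open entrance of the passage, on the bench surface (cradle y = -40 mm); axes parallel to the cradle's.
- home (a point): Where the plate's origin lies when the plate is home against the stop and in the middle of the passage (cradle y = -20 mm); axes parallel to the cradle's. The plate's back end then still stands 55 mm out of the stone's front face.
- block: Bystander: loose timber block 60 x 130 x 32 mm lying beside the cradle on the side away from the robot; origin at the centre of its underside.
- offcut: Bystander: loose broken piece of white stone, about 55 x 70 x 52 mm, beside the cradle on the robot's side; origin at the centre of its underside.
- flat_chisel: Bystander: loose steel chisel, 210 mm long along its x, 14 mm high, with a broad 26 mm edge, lying behind the cradle's stop; origin on the bench, under its shaft 115 mm from the cutting edge.
- narrow_chisel: Bystander: loose steel chisel, 210 mm long along its x, 14 mm high, with a narrow 12 mm edge, lying on the bench to the right of the plate; origin on the bench, under its shaft 115 mm from the cutting edge.
- mallet: Bystander: round wooden mallet standing on its head, 80 mm across, 205 mm high, left of the cradle; origin at the centre of its underside.
- brush: Bystander: hand brush 160 mm long lying on the bench to the right of the plate, farther from the robot than the narrow chisel; origin at its middle on the bench.
- jar: Bystander: glass jar with a metal lid, 70 mm across, 90 mm high, left of the cradle near the robot; origin at the centre of its underside.
Not all that is in view belongs to the job. Of the things like the plate, leave any that is red; of the rest the smaller one is meant. Leave any purple look-alike of the cradle alone.

How it is judged:
At the end, for the whole second after the job is handed in: The plate lies flat and at rest under the stone, between the bearers, front edge against the stop (centre within 6 mm of home along the passage, 22 mm across), square to it within 0.09 rad (5 degrees); every bystander is within 20 mm of its start (y of plate in the frame of home between -0.006 and 0.006 m and x of plate in the frame of home between -0.022 and 0.022 m and angle between the y axis of plate and the y axis of cradle, either way round below 0.09 rad and height (world z) of plate below 0.004 m and angle between plate's own z axis and vertical below 0.04 rad and linear speed of plate below 0.01 m/s and distance of each of block, offcut, flat_chisel, narrow_chisel, mallet, brush, jar from where it was at the start of the episode below 0.02 m); the robot touches nothing.
It fails at once if the plate is lifted off the bench (origin more than 10 mm up) (height (world z) of plate above 0.01 m).
It fails at once if the plate is tipped by more than 0.12 rad (7 degrees) (angle between plate's own z axis and vertical above 0.12 rad).
It fails at once if the robot bumps the stone or its cradle (more than 5 N) (contact force between any of the fingers, the arm and cradle above 5 N).
It fails at once if a bystander is moved by more than 20 mm (distance of any of block, offcut, flat_chisel, narrow_chisel, mallet, brush, jar from where it was at the start of the episode above 0.02 m).
It also fails if it takes over 64 s, if anything falls off the work surface, if the arm or the gripper's body presses on something with over 40 N, if the wrist force passes 120 N, or if a joint passes its speed limit or range.

### The arm

A 7-joint arm with a two-finger parallel gripper is mounted at the origin on the work surface. World frame = base frame: x ahead of the robot, y to its left, z up, the work surface at z = 0. Lengths are in m, angles in rad, forces in N, time in s.
With the tool pointing down it reaches from about 0.4 to 0.875 m from the base axis. Payload 19.3 kg.
Tool frame: the origin (TCP) lies where the fingers leave the gripper's body, on its centre line; the fingertips stand bot.tip_reach ahead of it and the grasp point (between the pads) lies 54 mm ahead of it (bot.tip_reach is the distance from the TCP to the fingertips, in m); z points along the fingers, y is the line along which they close (so a half turn about z gives the same grasp; the last joint's range is limited). The gripper opens to 85 mm and grips with 20 to 120 N. Pads are 22 mm wide; open, the fingers measure 114 mm over their backs; the gripper's body (76 mm by 85 mm) begins 54 mm behind the grasp point. The pads swing forward as they close: fully open they stand 13 mm farther back than shut.
Start: joints at [1.047, 0.521, -0.036, 1.599, 0.021, 1.021, -0.113], TCP at [0.274, -0.562, 0.304] pointing down, gripper open.
Joint ranges: [-2.91, 2.91], [-0.3, 2.13], [-1.5, 1.42], [0.17, 2.43], [-1.26, 4.41], [0.16, 1.93], [-2.52, 2.52]. Speed limits (rad/s): [1.89, 1.89, 2.39, 2.39, 3.01, 3.01, 3.01].

### API

Orientations are given as [roll, pitch, yaw] about the fixed x, y, z axes, in that order (R = Rz(yaw) Ry(pitch) Rx(roll)).
In Python, from workcell import bot gives the robot as it stands. The module is installed in compiled form; this text tells all that it offers.
- The arm moves only by the shell command python3 -m jog 'ROWS' [FORCE]. ROWS is JSON, a list that holds one entry, the list of rows, each a list of 7 numbers: the shift along the tool's x, y, z in mm, then the turn, a rotation vector about the tool's x, y, z in rad, then the opening, from 0 (shut) to 1 (fully open). In form: [[[tx, ty, tz, wx, wy, wz, fingers], ...]]. A call has 1 to 5 rows; each row shifts and turns the commanded pose from where the row before left it, along the tool's axes as they then stand; what a row does not reach is not made up. A row lasts 1/10 s, in which the tool goes at most 50 mm and 8.59 degrees, less where a joint would pass 70% of its speed; a pose out of reach is approached as far as the arm can. A call is refused whole if a number of a shift passes 50 or a number of a turn 0.15, either way. A call with a gripper value outside its range is refused whole. The fingers move at their own pace and stop on an object; FORCE is the grip in N (left out, the last holds). Time passes only in rows, so rows that do not move let the fingers close. It gives the time, the measured TCP pose, the force, the opening and the grip force at its end, in the units of the state.
- bot.observe(): the state, without advancing time (a new reading comes with each control period).
- bot.grab_frame(name): name is "scene" or "top"; returns a dict with "img" (384x512x3 uint8, red, green, blue), "intrinsics" (3x3 intrinsics, pixels), "k1" (the pictures are not rectified: a ray, as slopes to the right and down, at radius r is drawn at 1 + k1 r^2 times it, then the intrinsics apply), "R" (3x3) and "t" (3): a world point X has camera coordinates R X + t. Camera axes: x right, y down, z forward; pixel columns grow to the right and rows downward; lengths in m; the calibration is good to about 2 mm. A picture is of the moment at which its call begins. There is no depth.
- bot.job_done(): hands the job in; it is judged then, once.
Trained networks look in a picture, given as the dict that the camera call returned (one of the last four; its "shot" number tells which), for a name from the list of things; names that differ only in an ending like _2 or _b are one class to them, and where a whole thing is asked for, a point or a joint stands for the part that bears it (a point fixed in the world has none). Each returns a list of dicts, best first, with "conf" (0 to 1); they miss things now and then, are a little off and sometimes report something else, mostly with a low value. They report only what shows in the picture. A call takes as long as a camera call. They do not tell look-alikes from the thing itself.
- bot.trace(query, picture): "region" (384x512 bool, what is visible of it).
- bot.spot_point(query, picture): "xyz" ([x, y, z] in m, in world coordinates, good to about 4 mm: a listed point, or the origin of a listed thing).
The state is a dict: "clock": time; "qpos": joint angles; "qd": joint speeds; "joint_efforts": joint torques, N m; "position": TCP position; "tool_rot": TCP orientation; "force": force on the tool from outside, world axes, zero at the start; "moment": the same for the moment, N m; "grip_width": finger opening in m; "finger_force": force on a finger pad.
Only numpy, scipy, OpenCV 4.12 (cv2) and the standard library are available. Lean on these libraries where they do the work, as an engineer would, in place of code of your own. Each camera call takes 0.05 s, during which the arm holds its last target. There are 200 camera calls.

## Working session

There is one attempt and no reset: what is moved stays moved. The work goes in short steps, Python scripts to look and compute and a shell command to move; the robot and the scene stay as the last step left them, time stands still between calls to the robot, and variables do not carry over. Pictures are saved under pics/ and viewed, at most 10 in all, crops included, and the job is handed in when it is done.

```bash
mkdir -p pics; cat > h.py <<'E'
import numpy as np,cv2
from workcell import bot
def ray(p,u,v):
    K=np.array(p["intrinsics"]);d=np.array([p["k1"],0,0,0,0.])
    x=np.array([(u-K[0,2])/K[0,0],(v-K[1,2])/K[1,1]]);s=x.copy()
    for _ in range(20): s=x/(1+p["k1"]*(s@s))
    R=np.array(p["R"]);return -R.T@np.array(p["t"]),R.T@np.array([*s,1])
def pix2w(p,u,v,z=0.):
    c,d=ray(p,u,v);return c+d*(z-c[2])/d[2]
def w2pix(p,X):
    c=np.array(p["R"])@np.array(X)+np.array(p["t"]);s=c[:2]/c[2];s=s*(1+p["k1"]*(s@s))
    K=np.array(p["intrinsics"]);return s*[K[0,0],K[1,1]]+[K[0,2],K[1,2]]
def save(p,n): cv2.imwrite("pics/"+n,p["img"][:,:,::-1])
E
python3 - <<'E'
from h import *
np.set_printoptions(precision=3,suppress=True)
for c in("scene","top"):
    p=bot.grab_frame(c);save(p,c+"0.png")
    print(c,-np.array(p["R"]).T@np.array(p["t"]))
    for q in["plate","cradle","mouth","home","offcut","narrow_chisel","brush","jar","mallet"]:
        print(q,[(np.round(r["xyz"],3),round(r["conf"],2)) for r in bot.spot_point(q,p)[:4]])
    for r in bot.trace("plate",p)[:4]:
        m=np.array(r["region"]).astype(np.uint8);cs=max(cv2.findContours(m,0,2)[0],key=cv2.contourArea)
        w=np.array([pix2w(p,*a[0],0.012)[:2] for a in cs],np.float32)
        print("trace",r["conf"],cv2.minAreaRect(w),p["img"][m>0].mean(0))
        b=cv2.boxPoints(cv2.minAreaRect(w));print(b)
print(bot.tip_reach,bot.observe())
E
```

```text
scene [1.283 0.128 0.726]
plate [(array([ 0.55 , -0.096, -0.001]), 0.79), (array([ 0.27 , -0.226,  0.004]), 0.68), (array([0.565, 0.087, 0.001]), 0.67), (array([ 0.775, -0.116, -0.001]), 0.57)]
cradle [(array([ 0.566,  0.102, -0.002]), 0.84)]
mouth [(array([0.194, 0.295, 0.002]), 0.87)]
home [(array([0.565, 0.088, 0.002]), 0.66), (array([ 0.2  ,  0.317, -0.   ]), 0.6)]
offcut [(array([0.407, 0.17 , 0.002]), 0.72)]
narrow_chisel [(array([ 0.423, -0.382,  0.001]), 0.49)]
brush [(array([ 0.655, -0.374,  0.002]), 0.79)]
jar [(array([0.431, 0.388, 0.001]), 0.93)]
mallet [(array([ 0.689,  0.41 , -0.001]), 0.83)]
trace 0.8 ((0.2830517292022705, -0.22364239394664764), (0.21783307194709778, 0.15284447371959686), 86.24153900146484) [188.831 179.635 178.742]
[[ 0.2   -0.327]
 [ 0.352 -0.337]
 [ 0.366 -0.12 ]
 [ 0.214 -0.11 ]]
trace 0.72 ((0.7815183997154236, -0.11097168177366257), (0.1033158227801323, 0.1500348299741745), 25.140356063842773) [181.853  51.034  45.266]
[[ 0.703 -0.065]
 [ 0.767 -0.201]
 [ 0.86  -0.157]
 [ 0.796 -0.021]]
trace 0.63 ((0.560480535030365, -0.09777717292308807), (0.15
[... 1315 characters left out ...]
]
trace 0.56 ((0.5492724180221558, -0.0972101241350174), (0.15088149905204773, 0.09039264172315598), 66.44820404052734) [156.414 153.869 155.528]
[[ 0.478 -0.148]
 [ 0.561 -0.184]
 [ 0.621 -0.046]
 [ 0.538 -0.01 ]]
0.0726 {'clock': 1.1, 'qpos': array([ 1.047,  0.521, -0.036,  1.6  ,  0.021,  1.021, -0.113]), 'qd': array([ 0.001,  0.001, -0.002,  0.   , -0.001, -0.001,  0.001]), 'joint_efforts': array([  0.001, -92.684,   1.979, -37.024,   0.018,   0.002,  -0.   ]), 'position': array([ 0.274, -0.562,  0.304]), 'tool_rot': array([-3.142,  0.   ,  0.454]), 'force': array([-0.64 , -0.404,  0.315]), 'moment': array([ 0.012, -0.039,  0.023]), 'finger_force': 0.0, 'grip_width': 0.08522612583140722}
```

View pics/top0.png

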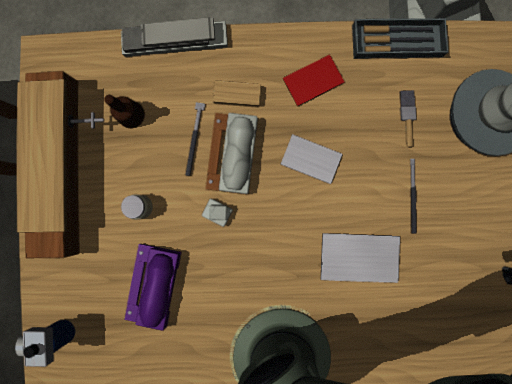

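View pics/scene0.png

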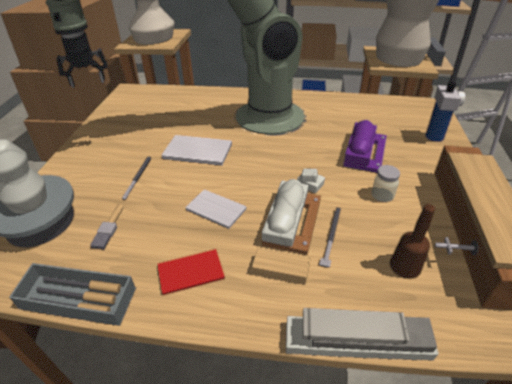

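Top view: true plate (grey, smaller) centred near px (312,158), cradle (white/brown) near (232,152). The red plate, the larger grey plate and the purple cradle are decoys. I'll zoom in to get the cradle yaw.

```bash
python3 - <<'E'
from h import *
p=bot.grab_frame("top")
c=p["img"][100:205,195:350]
cv2.imwrite("pics/crop1.png",cv2.resize(c,None,fx=5,fy=5,interpolation=cv2.INTER_CUBIC)[:,:,::-1])
for r in bot.trace("cradle",p)[:3]:
    m=np.array(r["region"]).astype(np.uint8);print(r["conf"],p["img"][m>0].mean(0))
    cs=max(cv2.findContours(m,0,2)[0],key=cv2.contourArea)
    w=np.array([pix2w(p,*a[0],0.018)[:2] for a in cs],np.float32);print(cv2.minAreaRect(w));print(cv2.boxPoints(cv2.minAreaRect(w)))
    # brown (batten/bearers) only
    im=p["img"].astype(int);b=((im[...,0]-im[...,2]>35)&(m>0)).astype(np.uint8)
    cs=max(cv2.findContours(b,0,2)[0],key=cv2.contourArea)
    w=np.array([pix2w(p,*a[0],0.018)[:2] for a in cs],np.float32);print("brown",cv2.minAreaRect(w));print(cv2.boxPoints(cv2.minAreaRect(w)))
E
```

```text
0.86 [115.93881279 106.54185693  92.06757991]
((0.5717667937278748, 0.12477445602416992), (0.12447408586740494, 0.22129718959331512), 81.89515686035156)
[[0.4534489  0.07875884]
 [0.6725357  0.04755927]
 [0.6900847  0.17079008]
 [0.47099787 0.20198965]]
brown ((0.5785536170005798, 0.16596797108650208), (0.04010114073753357, 0.2175561487674713), 81.21768188476562)
[[0.4679896  0.16276081]
 [0.68299496 0.12954415]
 [0.68911767 0.16917513]
 [0.47411227 0.20239179]]
0.68 [62.00086207 31.04971264 79.02155172]
((0.20538699626922607, 0.35428303480148315), (0.1252867430448532, 0.22687414288520813), 77.44841003417969)
[[0.08104742 0.31778878]
 [0.3024994  0.26848483]
 [0.32972658 0.3907773 ]
 [0.10827458 0.44008124]]
brown ((0.09600694477558136, 0.3151635229587555), (0.0, 0.0), 0.0)
[[0.09600694 0.31516352]
 [0.09600694 0.31516352]
 [0.09600694 0.31516352]
 [0.09600694 0.31516352]]
```

View pics/crop1.png

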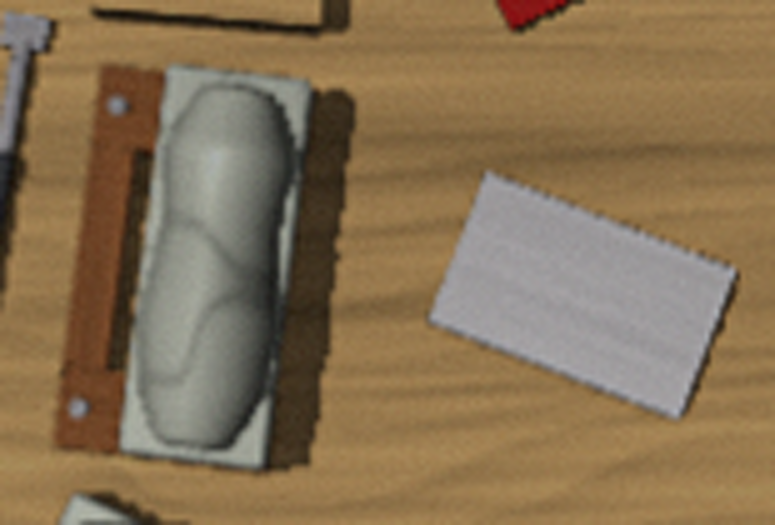

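```bash
python3 -m jog '[[[36.7,-22.5,15,0,0,0,0.5],[36.7,-22.5,15,0,0,0,0.5],[36.7,-22.5,15,0,0,0,0.5],[36.7,-22.5,15,0,0,0,0.5],[36.7,-22.5,15,0,0,0,0.5]]]'
python3 -m jog '[[[36.7,-22.5,15,0,0,0,0.5],[36.7,-22.5,15,0,0,0,0.5],[36.7,-22.5,15,0,0,0,0.5],[36.7,-22.5,15,0,0,0,0.5],[36.7,-22.5,15,0,0,0,0.5]]]'
python3 -m jog '[[[0,0,0,0,0,-0.14,0.5],[0,0,0,0,0,-0.14,0.5],[0,0,0,0,0,-0.14,0.5],[0,0,0,0,0,-0.14,0.5],[0,0,0,0,0,-0.14,0.5]]]'
python3 -m jog '[[[0,0,0,0,0,0,0.5]]]'
python3 - <<'E'
from h import *
np.set_printoptions(precision=4,suppress=True)
p=bot.grab_frame("top")
s=[pix2w(p,195+a/5,100+b/5,.018) for a,b in((135,150),(107,368))];print("stop",s)
x=(s[0]-s[1]);x/=np.linalg.norm(x);y=np.array([-x[1],x[0]]);print("yaw",np.degrees(np.arctan2(x[1],x[0])))
print("home",(s[0]+s[1])[:2]/2-.075*y)
for a,b,z in((312,80,.04),(267,468,.04),(165,66,.04),(120,453,.04),(103,65,.018),(57,447,.018)):print(pix2w(p,195+a/5,100+b/5,z))
print([np.round(q["xyz"],4) for n in("home","cradle","mouth") for q in bot.spot_point(n,p)])
o=bot.observe();print({k:o[k] for k in("clock","qpos","position","tool_rot","grip_width","force")})
E
```

```text
clock: 1.7
position: [0.3902, -0.3788, 0.2285]
tool_rot: [3.141, -0.0, 0.453]
force: [1.2, -0.7, -0.7]
grip_width: 0.0426
finger_force: 0.0
clock: 2.2
position: [0.506, -0.1972, 0.1534]
tool_rot: [3.141, -0.0, 0.454]
force: [0.5, -1.2, 0.0]
grip_width: 0.0426
finger_force: 0.0
clock: 2.7
position: [0.5053, -0.1987, 0.154]
tool_rot: [3.141, 0.0, 1.16]
force: [0.3, 0.3, 0.5]
grip_width: 0.0428
finger_force: 0.0
clock: 2.8
position: [0.5052, -0.1989, 0.1539]
tool_rot: [3.142, -0.0, 1.156]
force: [0.7, 0.1, -0.0]
grip_width: 0.0427
finger_force: 0.0
stop [array([0.6357, 0.1474, 0.018 ]), array([0.5146, 0.1659, 0.018 ])]
yaw -8.679430924255932
home [0.5638 0.0825]
[0.6676 0.0476 0.04  ]
[0.456  0.0781 0.04  ]
[0.678 0.128 0.04 ]
[0.4664 0.1578 0.04  ]
[0.6842 0.1642 0.018 ]
[0.4716 0.1947 0.018 ]
[array([0.199 , 0.3148, 0.0011]), array([ 0.5705,  0.0872, -0.0005]), array([ 0.2024,  0.3356, -0.0001]), array([ 0.5623,  0.0982, -0.0034]), array([0.5619, 0.0625, 0.0002]), array([ 0.1969,  0.2979, -0.0037])]
{'clock': 3.0, 'qpos': array([ 0.4527,  0.6133, -0.2567,  1.9242,  0.2492,  0.6345, -0.3814]), 'position': array([ 0.5052, -0.1987,  0.1539]), 'tool_rot': array([3.1416, 0.0001, 1.1503]), 'grip_width': 0.04246271761166604, 'force': array([-0.1339, -0.6181, -0.1106])}
```

```bash
python3 -m jog '[[[0,0,30,0,0,0,0.5],[0,0,30,0,0,0,0.5],[0,0,16,0,0,0,0.5],[0,0,0,0,0,0,0.5]]]'
for i in 1; do python3 -m jog '[[[0,0,2,0,0,0,0.5],[0,0,2,0,0,0,0.5],[0,0,0,0,0,0,0.5]]]'; done
python3 -m jog '[[[0,0,1,0,0,0,0.5],[0,0,1,0,0,0,0.5],[0,0,0,0,0,0,0.5]]]'
python3 - <<'E'
from h import *
p=bot.grab_frame("top");save(p,"t2.png");p=bot.grab_frame("scene")
cv2.imwrite("pics/crop2.png",cv2.resize(p["img"][120:280,150:350],None,fx=4,fy=3.7)[:,:,::-1])
E
```

```text
clock: 3.4
position: [0.5043, -0.1981, 0.0761]
tool_rot: [-3.138, 0.001, 1.152]
force: [-0.5, -0.2, 0.9]
grip_width: 0.0426
finger_force: 0.0
clock: 3.7
position: [0.5055, -0.1988, 0.0746]
tool_rot: [3.141, -0.0, 1.153]
force: [0.4, 0.1, 0.1]
grip_width: 0.0427
finger_force: 0.0
clock: 4.0
position: [0.5052, -0.1987, 0.072]
tool_rot: [3.141, -0.0, 1.154]
force: [-0.4, -0.3, 0.5]
grip_width: 0.0428
finger_force: 0.0
```

View pics/crop2.png

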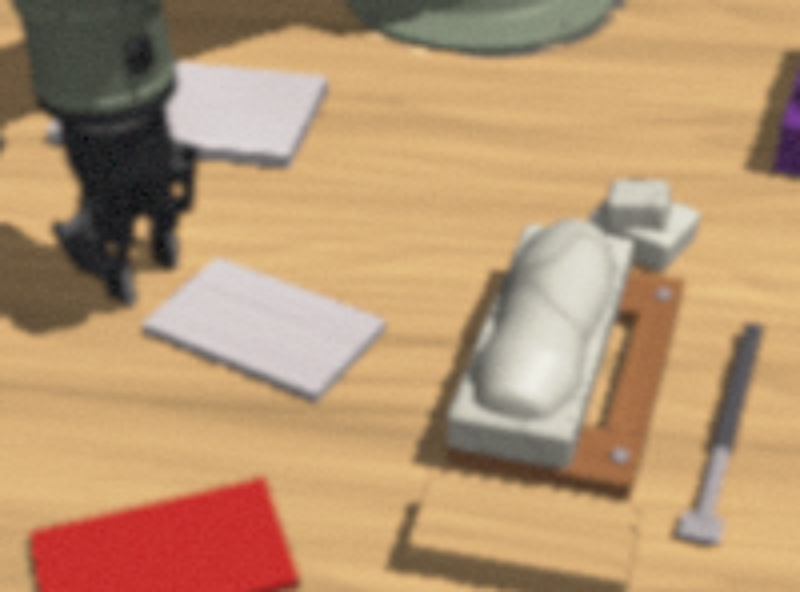

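```bash
python3 -m jog '[[[8,0,0,0,0,0,0.5],[8,0,0,0,0,0,0.5],[6,0,0,0,0,0,0.5],[5,0,0,0,0,0,0.5]]]'
python3 -m jog '[[[8,0,0,0,0,-0.027,0.5],[8,0,0,0,0,-0.027,0.5],[8,0,0,0,0,-0.027,0.5],[8,0,0,0,0,-0.027,0.5],[8,0,0,0,0,-0.027,0.5]]]'
cat > m.py <<'E'
from h import *
import sys
np.set_printoptions(precision=4,suppress=True)
H=np.array([.564,.0825]);a=np.radians(-8.2);xc=np.array([np.cos(a),np.sin(a)]);yc=np.array([-xc[1],xc[0]])
p=bot.grab_frame("top");save(p,sys.argv[1])
o=bot.observe();print(o["clock"],"tool",o["position"],o["tool_rot"],o["force"])
d=o["position"][:2]-H;print("tool in home lat/along",d@xc,d@yc,"yaw err",o["tool_rot"][2]-np.radians(81.8))
for r in bot.trace("plate",p)[:4]:
    m=np.array(r["region"]).astype(np.uint8);cs=max(cv2.findContours(m,0,2)[0],key=cv2.contourArea)
    w=np.array([pix2w(p,*q[0],0.012)[:2] for q in cs],np.float32)
    c,s,_=cv2.minAreaRect(w)
    if abs(c[0]-.56)>.1:continue
    b=cv2.boxPoints((c,s,_))-H;print(r["conf"],"size",s,"centre",(np.array(c)-H)@xc,(np.array(c)-H)@yc,"corners lat/along\n",np.c_[b@xc,b@yc])
E
python3 m.py t3.png
```

```text
clock: 4.5
position: [0.5164, -0.1732, 0.0719]
tool_rot: [-3.141, 0.0, 1.155]
force: [-0.7, -2.5, 1.6]
grip_width: 0.0427
finger_force: 1.0
clock: 5.0
position: [0.5306, -0.1359, 0.0719]
tool_rot: [-3.142, -0.0, 1.291]
force: [0.1, -1.4, -0.2]
grip_width: 0.0426
finger_force: 0.8
5.05 tool [ 0.531  -0.1344  0.0719] [ 3.1414 -0.001   1.2942] [-0.227   1.2299 -0.0773]
tool in home lat/along -0.0017124142625698224 -0.21941577969314593 yaw err -0.13346401354232484
0.9 size (0.1517016589641571, 0.08897797763347626) centre 0.012088773407434293 -0.1332855753948812 corners lat/along
 [[-0.0458 -0.1995]
 [ 0.0417 -0.2161]
 [ 0.0699 -0.067 ]
 [-0.0175 -0.0505]]
```

View pics/t3.png

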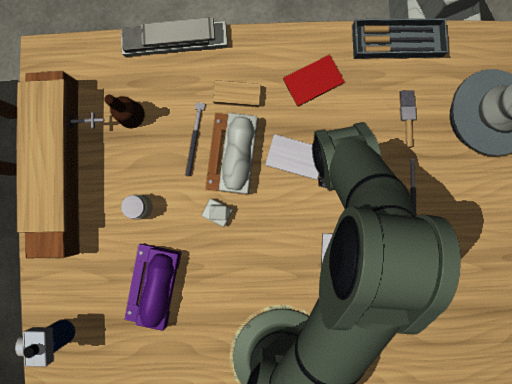

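The arm hides the plate's rear, around px (320,160). The front edge shows at about px (272,150) and is turning square. I'll finish the turn before the mouth and then measure.

```bash

python3 -m jog '[[[5,0,0,0,0,-0.027,0.5],[5,0,0,0,0,-0.027,0.5],[5,0,0,0,0,-0.027,0.5],[5,0,0,0,0,-0.027,0.5],[4,0,0,0,0,-0.025,0.5]]]'
python3 -m jog '[[[0,0,0,0,0,0,0.5]]]'
python3 m.py t4.png
python3 - <<'E'
from h import *
p=bot.grab_frame("top");cv2.imwrite("pics/crop4.png",cv2.resize(p["img"][100:205,195:350],None,fx=5,fy=5,interpolation=cv2.INTER_CUBIC)[:,:,::-1])
E
```

```text
clock: 5.6
position: [0.5359, -0.1128, 0.0719]
tool_rot: [-3.142, -0.0, 1.424]
force: [-0.1, -2.9, -0.3]
grip_width: 0.0427
finger_force: 0.7
clock: 5.7
position: [0.5359, -0.1124, 0.0719]
tool_rot: [-3.142, -0.001, 1.424]
force: [-0.6, -0.5, -0.7]
grip_width: 0.0426
finger_force: 0.0
5.75 tool [ 0.5358 -0.1129  0.0719] [-3.1416 -0.0003  1.4224] [ 0.0833  0.767  -0.0233]
tool in home lat/along -6.598818431298448e-06 -0.19739155532357028 yaw err -0.005252670021909989
0.97 size (0.15170595049858093, 0.09202679991722107) centre 0.008965988514948115 -0.10787683318399711 corners lat/along
 [[-0.0451 -0.1782]
 [ 0.0463 -0.1883]
 [ 0.0631 -0.0376]
 [-0.0284 -0.0274]]
```

View pics/crop4.png

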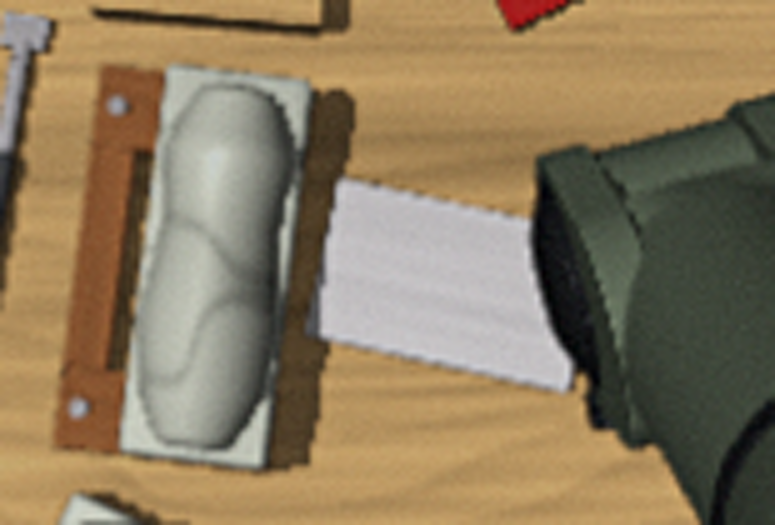

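Plate front corners are at crop px (345,180) and (318,335), just short of the stone. It's still skewed about 5–6°, so I'll advance its right side by over-turning the tool.

```bash

python3 -m jog '[[[2,0,0,0,0,-0.03,0.5],[2,0,0,0,0,-0.03,0.5],[2,0,0,0,0,-0.03,0.5],[2,0,0,0,0,-0.03,0.5],[0,0,0,0,0,0,0.5]]]'
python3 m.py t5.png
```

```text
clock: 6.35
position: [0.5366, -0.105, 0.0719]
tool_rot: [-3.142, -0.0, 1.544]
force: [-0.4, 0.2, -1.1]
grip_width: 0.0424
finger_force: 0.0
6.4 tool [ 0.5366 -0.1051  0.0719] [-3.1416 -0.0003  1.5422] [ 0.3719 -0.2766  0.0681]
tool in home lat/along -0.0003320467263043629 -0.18957090140677132 yaw err 0.11453832563434507
0.68 size (0.14974811673164368, 0.0931485965847969) centre 0.006419650709186895 -0.09685568135915974 corners lat/along
 [[-0.0464 -0.1675]
 [ 0.0464 -0.1754]
 [ 0.0592 -0.0262]
 [-0.0336 -0.0183]]
```

```bash

python3 -m jog '[[[-8,0,0,0,0,0,0.5],[0,9,0,0,0,0,0.5],[4,0.4,0,0,0,0,0.5],[4,0.4,0,0,0,0,0.5],[0,0,0,0,0,0,0.5]]]'
python3 -m jog '[[[4,0.4,0,0,0,0,0.5],[4,0.4,0,0,0,0,0.5],[0,0,0,0,0,0,0.5]]]'
python3 m.py t6.png
```

```text
clock: 6.95
position: [0.5465, -0.1046, 0.0719]
tool_rot: [3.142, -0.0, 1.543]
force: [-0.2, -0.1, -0.5]
grip_width: 0.0426
finger_force: 0.0
clock: 7.25
position: [0.5475, -0.0967, 0.0719]
tool_rot: [-3.142, -0.0, 1.543]
force: [0.3, -0.9, -0.3]
grip_width: 0.043
finger_force: 0.0
7.3 tool [ 0.5475 -0.0971  0.0719] [-3.1416 -0.0002  1.5425] [0.2344 0.3778 0.2072]
tool in home lat/along 0.009257480459320962 -0.1800756763323575 yaw err 0.11483522458580842
0.61 size (0.14763472974300385, 0.09703053534030914) centre 0.0029201598575171565 -0.08717734131125146 corners lat/along
 [[-0.05   -0.1579]
 [ 0.0469 -0.1638]
 [ 0.0558 -0.0164]
 [-0.0411 -0.0106]]
0.6 size (0.12251106649637222, 0.22058464586734772) centre 0.0035692281270565517 0.04219440359043462 corners lat/along
 [[-0.1075 -0.0176]
 [ 0.1131 -0.0205]
 [ 0.1146  0.102 ]
 [-0.1059  0.1049]]
```

```bash

python3 -m jog '[[[4,0.4,0,0,0,0,0.5],[4,0.4,0,0,0,0,0.5],[-8,0,0,0,0,0,0.5],[0,-5,0,0,0,0.115,0.5],[5,0,0,0,0,0,0.5]]]'
python3 -m jog '[[[5,0,0,0,0,0,0.5],[5,0,0,0,0,0,0.5],[5,0,0,0,0,0,0.5],[5,0,0,0,0,0,0.5],[5,0,0,0,0,0,0.5]]]'
python3 -m jog '[[[5,0,0,0,0,0,0.5],[5,0,0,0,0,0,0.5],[5,0,0,0,0,0,0.5],[5,0,0,0,0,0,0.5],[0,0,0,0,0,0,0.5]]]'
python3 m.py t7.png
python3 - <<'E'
from h import *
p=bot.grab_frame("top");cv2.imwrite("pics/crop7.png",cv2.resize(p["img"][100:205,195:350],None,fx=5,fy=5,interpolation=cv2.INTER_CUBIC)[:,:,::-1])
E
```

```text
clock: 7.85
position: [0.5434, -0.0935, 0.0719]
tool_rot: [-3.141, 0.001, 1.423]
force: [0.1, 0.5, 0.2]
grip_width: 0.0428
finger_force: 0.0
clock: 8.35
position: [0.5477, -0.0674, 0.0719]
tool_rot: [-3.142, 0.0, 1.427]
force: [-0.4, -2.9, 1.5]
grip_width: 0.0421
finger_force: 1.2
clock: 8.85
position: [0.5506, -0.047, 0.0719]
tool_rot: [3.142, -0.001, 1.428]
force: [0.4, 0.1, -0.4]
grip_width: 0.0425
finger_force: 0.0
8.9 tool [ 0.5505 -0.0473  0.0719] [-3.1416 -0.0005  1.4275] [-0.5595 -0.8851  0.1716]
tool in home lat/along 0.00514006475685011 -0.13040723203288893 yaw err -0.00015786029143183278
0.82 size (0.10126113891601562, 0.09179924428462982) centre -0.0023522973264664647 -0.06723440183018947 corners lat/along
 [[-0.0496 -0.1166]
 [ 0.0422 -0.119 ]
 [ 0.0449 -0.0178]
 [-0.0469 -0.0154]]
```

View pics/crop7.png

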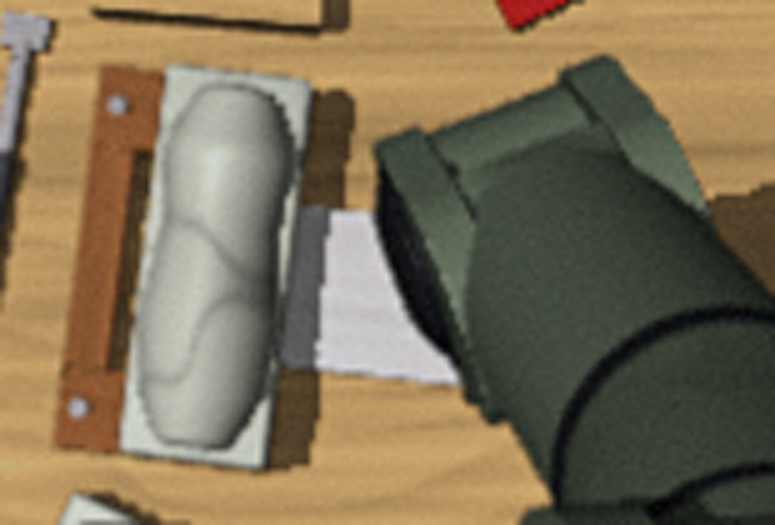

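The plate is in the passage, centred and nearly square (white part at crop px 320–460 × 210–385). Now the final push, watching the force.

```bash

python3 -m jog '[[[5,0,0,0,0,0,0.5],[5,0,0,0,0,0,0.5],[5,0,0,0,0,0,0.5],[5,0,0,0,0,0,0.5],[5,0,0,0,0,0,0.5]]]'
python3 -m jog '[[[3,0,0,0,0,0,0.5],[3,0,0,0,0,0,0.5],[3,0,0,0,0,0,0.5]]]'
python3 -m jog '[[[2,0,0,0,0,0,0.5],[2,0,0,0,0,0,0.5]]]'
python3 -m jog '[[[2,0,0,0,0,0,0.5],[1,0,0,0,0,0,0.5]]]'
python3 m.py t8.png
```

```text
clock: 9.5
position: [0.554, -0.0227, 0.0718]
tool_rot: [-3.141, -0.0, 1.427]
force: [-0.1, -2.6, -1.3]
grip_width: 0.0425
finger_force: 1.0
clock: 9.8
position: [0.5553, -0.0142, 0.0719]
tool_rot: [-3.142, 0.0, 1.427]
force: [-0.3, -3.2, -2.2]
grip_width: 0.043
finger_force: 1.0
clock: 10.0
position: [0.5559, -0.0103, 0.0719]
tool_rot: [-3.142, 0.0, 1.427]
force: [-0.2, -1.6, -1.5]
grip_width: 0.0426
finger_force: 1.1
clock: 10.2
position: [0.5563, -0.0072, 0.0719]
tool_rot: [-3.142, -0.0, 1.427]
force: [-0.1, -2.1, -1.2]
grip_width: 0.0431
finger_force: 1.1
10.25 tool [ 0.5564 -0.0071  0.0719] [ 3.1416 -0.0002  1.4269] [-0.3131 -1.1098 -0.4744]
tool in home lat/along 0.005226587684829192 -0.08979449435723648 yaw err -0.0007545012883558577
0.68 size (0.06408743560314178, 0.035576168447732925) centre -0.02994489131697064 -0.031340941229808766 corners lat/along
 [[-0.0655 -0.0404]
 [-0.0411 -0.0663]
 [ 0.0056 -0.0223]
 [-0.0188  0.0036]]
```

Continue in 1 mm steps until the stop resists.

```bash

python3 -m jog '[[[1,0,0,0,0,0,0.5],[1,0,0,0,0,0,0.5]]]' | sed -n 2,4p
python3 -m jog '[[[1,0,0,0,0,0,0.5],[1,0,0,0,0,0,0.5]]]'| sed -n 2,4p
python3 -m jog '[[[1,0,0,0,0,0,0.5],[1,0,0,0,0,0,0.5]]]'| sed -n 2,4p
```

```text
position: [0.5566, -0.0056, 0.0719]
tool_rot: [3.142, 0.0, 1.426]
force: [-1.1, -2.7, 0.4]
position: [0.5569, -0.0035, 0.072]
tool_rot: [3.142, 0.0, 1.427]
force: [-1.0, -2.0, 0.7]
position: [0.5571, -0.0018, 0.0719]
tool_rot: [-3.141, 0.001, 1.427]
force: [-0.9, -10.0, 2.9]
```

```bash

python3 -m jog '[[[1,0,0,0,0,0,0.5],[0,0,0,0,0,0,0.5]]]' | sed -n 2,4p
python3 -m jog '[[[1,0,0,0,0,0,0.5],[0,0,0,0,0,0,0.5]]]'| sed -n 2,4p
```

```text
position: [0.5571, -0.0017, 0.0719]
tool_rot: [-3.141, 0.002, 1.426]
force: [-1.5, -10.0, 3.2]
position: [0.5571, -0.0015, 0.0719]
tool_rot: [-3.141, 0.003, 1.425]
force: [-2.6, -14.1, 5.2]
```

Firm stop. Back straight off, rise, clear the view and check.

```bash

python3 -m jog '[[[-10,0,0,0,0,0,0.5],[-20,0,0,0,0,0,0.5],[-30,0,0,0,0,0,0.5],[-10,0,-40,0,0,0,0.5],[-10,0,-50,0,0,0,0.5]]]' | sed -n 2,4p
python3 -m jog '[[[-40,0,-20,0,0,0,0.5],[-40,0,-20,0,0,0,0.5],[-40,0,0,0,0,0,0.5],[-40,0,0,0,0,0,0.5],[0,0,0,0,0,0,0.5]]]' | sed -n 2,4p
python3 m.py t9.png
python3 - <<'E'
from h import *
p=bot.grab_frame("top");a=p["img"][85:205,195:315];q=bot.grab_frame("scene");b=q["img"][130:290,220:350]
r=lambda c:cv2.resize(c,(395,500),interpolation=cv2.INTER_CUBIC)
cv2.imwrite("pics/c9.png",np.hstack([r(a),r(b)])[:,:,::-1])
for n in("block","offcut","flat_chisel","narrow_chisel","brush"):print(n,[np.round(x["xyz"],3) for x in bot.spot_point(n,p)[:1]])
E
```

```text
position: [0.5449, -0.0791, 0.1605]
tool_rot: [-3.138, -0.001, 1.426]
force: [0.9, 0.7, 1.3]
position: [0.5215, -0.2424, 0.2009]
tool_rot: [3.141, 0.002, 1.42]
force: [-0.8, 0.5, 0.1]
12.35 tool [ 0.5222 -0.2393  0.2008] [3.1414 0.0003 1.4227] [ 0.5836  0.8803 -1.5403]
tool in home lat/along 0.004576620901741171 -0.3244954657001444 yaw err -0.004988963557532866
0.82 size (0.05703198164701462, 0.09227661788463593) centre -0.0021210290940747454 -0.045770371202107814 corners lat/along
 [[-0.0481 -0.0745]
 [ 0.0442 -0.0741]
 [ 0.0439 -0.017 ]
 [-0.0484 -0.0175]]
0.17 size (0.12332464754581451, 0.22095678746700287) centre 0.0035330537951668685 0.043466365992076324 corners lat/along
 [[-0.1074 -0.0175]
 [ 0.1136 -0.0189]
 [ 0.1144  0.1044]
 [-0.1065  0.1059]]
block [array([0.736, 0.109, 0.003])]
offcut [array([0.407, 0.168, 0.   ])]
flat_chisel [array([0.603, 0.228, 0.003])]
narrow_chisel []
brush [array([ 0.658, -0.38 , -0.   ])]
```

View pics/c9.png

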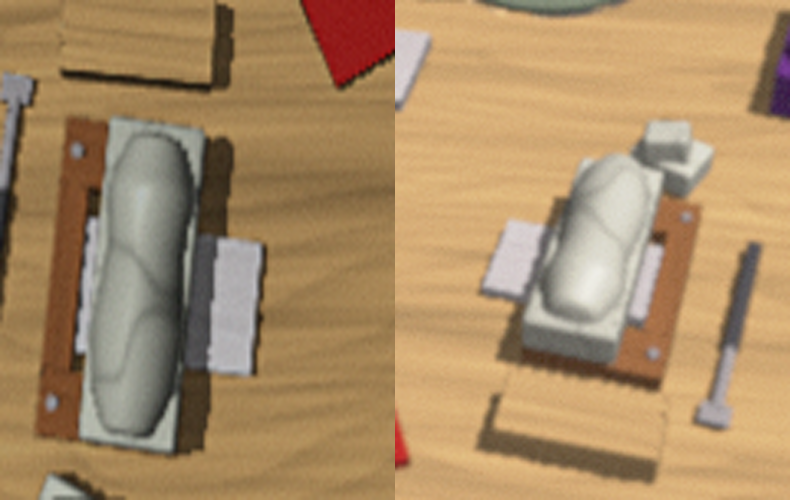

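The plate's front edge lies against the stop (left view, px 80, 220–350), square and centred. Its back stands out about 55 mm (rear edge at -0.0743 m from home; -0.075 expected). The bystanders near the cradle haven't moved, so I'm handing in.

```bash
python3 -c "
from workcell import bot
print(bot.job_done())"
```

```text
the job is handed in; nothing more can be done
None
```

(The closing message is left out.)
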